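Hold the dust extractor's filter plate up to the light

TASK

Lift the steel cover flap of the bench dust extractor and leave it standing open, then draw the mesh filter plate (the tall one with the grip tab) up out of its slot. Hold it upright in front of the light panel, centred on the lit face and square to it, about 8 cm away, to check the mesh; finish still holding it there, steady. Don't touch the light panel, leave the low baffle plate in its slot and don't disturb the other things on the bench.

Things in the scene. Friction and masses are not known exactly. Their poses are not given: they have to be found in the camera images.
- box: Fixed grey dust extractor, 254 (x) by 150 (y) by 130 mm high, yaw varies. Origin on the bench under the middle of its open-topped filter chamber; +x to its back, z up. Outside x = -80 to 174 mm; the fan section (x over 82) is solid. Chamber x = -72 to 82, y = -65 to 65, floor z = 12, rim z = 130 mm, under the flap. Two 11 mm slots at x = -35 and +10 mm (side ribs up to z = 72) hold plates.
- flap (a joint): Angle of the steel cover flap (rad): 0 shut, grows as its front edge is lifted up and towards the back, stop at 1.85; starts 0 to 0.12. Flap 162 mm from hinge to front edge, 150 mm wide, 8 mm thick, 0.2 kg. Friction hinge: it stays wherever it is left; about 2 to 4 N at the handle moves it.
- flap_hinge (a point): Middle of the flap's hinge axis, which runs along the extractor's y at the rim: x = 82, z = 130 mm in the extractor's frame. Its axes are those of the extractor.
- flap_bar (a point): Middle of the flap's bar handle, a round bar 10 mm thick and 90 mm long parallel to the hinge, held by a post at each end. It lies 145 mm from the hinge towards the front edge, and its centre is 42 mm above the flap's underside (34 mm above its top face). Axes are the flap's.
- plate: Filter plate, 8 mm thick (own x) by 126 mm (own y) by 75 mm high, an aluminium frame with mesh, with a grip tab on the middle of its top edge. Stands upright in one of the two slots (either one), hidden under the shut flap. Origin at the centre of its lower edge; z up. 0.08 to 0.17 kg.
- plate_mid (a point): Centre of the filter plate's mesh, 37.5 mm above its lower edge.
- plate_tab (a point): Point to grip on the plate's tab, 97.5 mm above the plate's lower edge. The tab is 12 mm thick (plate's x), 36 mm wide (plate's y) and 35 mm tall, from 75 to 110 mm above the lower edge; in the slot its top lies 8 mm below the chamber's rim.
- baffle: Plain low baffle plate with no tab, 8 by 126 by 45 mm high, standing in the other slot. Stays there. Origin at the centre of its lower edge.
- panel: Fixed upright light panel, casing 180 by 180 mm and 24 mm thick, its top at z = 290 mm, on a post with a foot behind and below it. Origin on the bench under the lit face; own -x points out of the lit face, y along it, z up. Position and yaw vary; the lit face looks roughly to the robot's left (+y).
- panel_mid (a point): Centre of the lit face, 200 mm above the bench; same axes as the panel, -x out of the lit face.
- burblock: Loose wooden block 90 by 45 by 30 mm with thin burs standing in it to 70 mm, beside the extractor. Bystander.
- driver: Loose screwdriver 150 mm long, lying in front of the light panel. Bystander.
- jar: Loose glass jar, 56 mm across, 80 mm high, beside the light panel. Bystander.
- hammer: Loose hammer lying at the right front. Bystander.
- mandrel: Loose steel ring mandrel on a round foot 70 mm across, 140 mm high, left of the extractor. Bystander.
- mug: Loose white mug, 72 mm across, 85 mm high, at the back right. Bystander.
- brush: Loose bench brush lying at the left. Bystander.

How it is judged (in metres and radians):
On the way, in this order (a step that is already met when the one before it is completed fails the run):
1. the flap has been lifted open (past 1.2 rad) (value of joint flap above 1.2 rad), for 0.2 s.
2. the filter plate has been drawn up clear of the chamber, held in the fingers (height (world z) of plate above 0.135 m and contact force between plate and the fingers above 1 N), for 0.2 s.
At the end, for the whole second after the job is handed in: Plate at rest in the fingers alone, mesh centre 40 to 130 mm in front of the lit face and within 30 mm of its centre sideways and in height, upright and parallel to the face within 0.22 rad; flap open over 1.1 rad; baffle within 20 mm of its place (contact force between plate and the fingers above 1 N and x of plate_mid in the frame of panel_mid between -0.13 and -0.04 m and y of plate_mid in the frame of panel_mid between -0.03 and 0.03 m and z of plate_mid in the frame of panel_mid between -0.03 and 0.03 m and angle between the x axis of plate and the x axis of panel, either way round below 0.22 rad and angle between plate's own z axis and vertical below 0.22 rad and linear speed of plate below 0.03 m/s and value of joint flap above 1.1 rad and contact force between plate and panel below 0.2 N and contact force between plate and box below 0.2 N and distance of baffle from where it was at the start of the episode below 0.02 m); the arm keeps its last pose, push and grip.
It fails at once if the light panel is touched (over 1 N) (contact force between panel and anything else above 1 N).
It fails at once if the baffle plate is shifted by more than 20 mm (distance of baffle from where it was at the start of the episode above 0.02 m).
It fails at once if another thing on the bench is shifted by more than 30 mm (distance of any of burblock, driver, jar, hammer, mandrel, mug, brush from where it was at the start of the episode above 0.03 m).
It also fails if it takes over 53 s, if anything falls off the work surface, if the arm or the gripper's body presses on something with over 40 N, if the wrist force passes 120 N, or if a joint passes its speed limit or range.

ROBOT

A 6-joint arm with a two-finger parallel gripper is mounted at the origin on the work surface. World frame = base frame: x ahead of the robot, y to its left, z up, the work surface at z = 0. Lengths are in mm, angles in rad, forces in N, time in s.
With the tool pointing down it reaches from about 275 to 750 mm from the base axis. Payload 10.2 kg.
Tool frame: the origin (TCP) lies at the very end of the fingers, on their centre line; the grasp point (between the pads) lies 19 mm behind it (ctrl.hold_point_z is the distance from the TCP to the grasp point, in mm); z points along the fingers, y is the direction in which the jaws open and shut (so a half turn about z gives the same grasp; the last joint's range is limited). The gripper opens to 85 mm and grips with 20 to 120 N. Pads are 22 mm wide; open, the fingers measure 114 mm over their backs; the gripper's body (76 mm by 85 mm) begins 54 mm behind the grasp point. The pads swing forward as they close: fully open they stand 13 mm farther back than shut.
Start: joints at [1.014, 0.313, 1.498, -0, 1.331, -0.223], TCP at [172.022, 496.024, 231.294] pointing down, gripper open.
Joint ranges: [-2.94, 2.94], [-0.97, 2.17], [0.19, 2.56], [-1.23, 4.37], [0.02, 3.11], [-2.88, 2.88]. Speed limits (rad/s): [2.39, 2.39, 3.01, 3.14, 3.14, 3.14].

INTERFACE

Orientations are given as a unit quaternion [w, x, y, z].
In Python, from rig import readout, cams, workorder, spotter, ctrl gives the robot as it stands.
- The arm moves only by the tool step_arm, never from a script. Its argument "plan" is text: rows parted by semicolons, each of 5 numbers parted by spaces: the shift along the tool's x, y, z in cm, then the turn about the tool's z in degrees, then the opening in per cent of the stroke, from 0 (shut) to 100 (fully open). In form: x y z twist gripper; .... A call has 1 to 10 rows; each row is the pose to reach, as a shift and turn from the pose commanded when the call began, along the tool's axes at that moment; what a row does not reach only later rows make up. A row lasts 1/10 s, in which the tool goes at most 50 mm and 8.59 degrees, less where a joint would pass 70% of its speed; a pose out of reach is approached as far as the arm can. A call with a gripper value outside its range is refused whole. The fingers move at their own pace and stop on an object; "grip_force" is the grip in N (left out, the last holds). Time passes only in rows, so rows that repeat a pose let the fingers close. It gives the time, the measured TCP pose, the force and the opening at its end, in the units of the state.
- readout.sense(): the state, without advancing time (a new reading comes with each control period).
- cams.capture(name): name is "scene" or "side" or "wrist"; returns (picture, depth): 400x640x3 uint8, red, green, blue; 400x640 float32, mm along the optical axis (not along the pixel's ray), 0 where there is no reading.
- cams.camera_info(name): a dict with "vfov" (degrees; the focal length in pixels is half the picture's height over the tangent of half this angle, whatever the lens; pixels are square), "cx", "cy" (the principal point, pixels), "k1" (the pictures are not rectified: a ray, as slopes to the right and down, at radius r is drawn at 1 + k1 r^2 times it, then the intrinsics apply), "rvec" (rotation vector, rad) and "tvec" (3), from world to camera coordinates, as OpenCV has them. Camera axes: x right, y down, z forward; pixel columns grow to the right and rows downward; lengths in mm; the calibration is good to about 2 mm. A picture is of the moment at which its call begins: read the wrist's pose just before it. camera_info takes no time and is no camera call; for the wrist camera it gives the pose at the moment of the call.
- workorder.finish_job(): hands the job in, once; it reports no verdict.
Trained networks look in the newest picture that a camera, given by its name, has taken for a name from the list of things; names that differ only in an ending like _2 or _b are one class to them, and where a whole thing is asked for, a point or a joint stands for the part that bears it (a point fixed in the world has none). Each returns a list of dicts, best first, with "conf" (0 to 1); they miss things now and then, are a little off and sometimes report something else, mostly with a low value. They report only what shows in the picture. A call takes as long as a camera call.
- spotter.regions_of(camera, target): "pixels" (400x640 bool, what is visible of it) and "extent" ([centre column, centre row, width, height] in pixels, round what is visible of it).
The state is a dict: "time_s": time; "joints": joint angles; "dq": joint speeds; "tau": joint torques, N m; "eef_pos": TCP position; "ee_rot": TCP orientation; "force": force on the tool from outside, world axes, zero at the start; "wrist_torque": the same for the moment, N m; "grip_width": opening from 0.0 (shut) to 1.0 (fully open).
Only numpy, scipy, OpenCV 4.12 (cv2) and the standard library are available. Lean on these libraries where they do the work, as an engineer would, in place of code of your own. Each camera call takes 0.05 s, during which the arm holds its last target. There are 200 camera calls.

## Working session

There is one attempt and no reset: what is moved stays moved. The work goes in short steps, Python scripts to look and compute and a tool call to move; the robot and the scene stay as the last step left them, time stands still between calls to the robot, and variables do not carry over. Pictures are saved under pics/ and viewed, about 8 in all and at most 12, crops included, and the job is handed in when it is done.

Besides the shell and the picture viewer there is one more tool, called after "Emit:" as a command line: name --argument value ..., lists and objects as JSON in quotes. step_arm: Moves the arm, as the interface text tells. Its arguments: {"type":"object","properties":{"plan":{"type":"string"},"grip_force":{"type":"number"}},"required":["plan"]}

```bash
mkdir -p pics; cat > h.py <<'E'
import numpy as np, cv2
from scipy.spatial.transform import Rotation as R
from rig import readout, cams, workorder, spotter, ctrl
def K(i):
    f=200/np.tan(np.radians(i["vfov"])/2); return f
def cloud(d,i):
    f=K(i); v,u=np.mgrid[0:d.shape[0],0:d.shape[1]]
    a=(u-i["cx"])/f; b=(v-i["cy"])/f
    x,y=a.copy(),b.copy()
    for _ in range(10):
        s=1+i["k1"]*(x*x+y*y); x=a/s;y=b/s
    P=np.stack([x*d,y*d,d],-1)
    Rm=cv2.Rodrigues(np.array(i["rvec"],float))[0]
    W=(P-np.array(i["tvec"]).reshape(3))@Rm
    W[d<=0]=np.nan
    return W
def proj(W,i):
    Rm=cv2.Rodrigues(np.array(i["rvec"],float))[0]
    P=np.atleast_2d(W)@Rm.T+np.array(i["tvec"]).reshape(3)
    p=P[:,:2]/P[:,2:]; p=p*(1+i["k1"]*(p**2).sum(1,keepdims=True))
    return p*K(i)+[i["cx"],i["cy"]]
def shot(n):
    i=cams.camera_info(n); im,d=cams.capture(n); return im,d,i,cloud(d,i)
def save(n,im): cv2.imwrite("pics/"+n+".png",im[:,:,::-1])
E
python3 - <<'E'
from h import *
print(readout.sense())
for c in ["scene","side"]:
    im,d,i,W=shot(c); save(c+"0",im); print(c,i)
    np.savez(""+c+"0.npz",W=W,im=im)
    for t in ["box","flap","flap_bar","panel","burblock","driver","jar","mandrel","hammer","mug","brush"]:
        for r in spotter.regions_of(c,t)[:2]:
            P=W[r["pixels"]]; P=P[~np.isnan(P[:,0])]
            if len(P): print(t,round(r["conf"],2),np.round(r["extent"]),np.round(np.median(P,0)),np.round(np.percentile(P,3,axis=0)),np.round(np.percentile(P,97,axis=0)))
E
```

```text
{'time_s': 0.0, 'joints': array([ 1.01358415e+00,  3.13460792e-01,  1.49846247e+00, -1.79771336e-05,
        1.33102101e+00, -2.23421880e-01]), 'dq': array([-3.98353221e-04,  9.16425207e-05, -9.23794501e-04, -2.16113404e-04,
        1.55963926e-04,  1.69890484e-03]), 'tau': array([ 2.34282550e-05, -4.12279451e+01, -2.59739256e+01, -2.67763362e-04,
        4.22419980e-03,  1.49459896e-05]), 'eef_pos': array([171.88279201, 495.77743734, 230.72000697]), 'ee_rot': array([-2.49059011e-04,  1.66119293e-01,  9.86105432e-01, -6.28300727e-04]), 'force': array([-0.58080466,  1.42045639, -0.24615176]), 'wrist_torque': array([ 0.01553362, -0.02494252, -0.04811801]), 'grip_width': 0.9987106642604601}
scene {'vfov': 49.07667384375231, 'cx': 321.50088855460945, 'cy': 198.5788144500553, 'k1': 0.009313483632897319, 'rvec': array([ 2.46087329,  0.65810385, -0.19144574]), 'tvec': array([-465.13533579, -109.50271224, 1543.59134106])}
box 0.48 [225. 300.  70. 102.] [ 472. -372.  124.] [ 387. -435.    8.] [ 553. -341.  292.]
box 0.25 [354. 319.  38.  37.] [ 744. -202.   39.] [ 710. -250.    1.] [ 781. -17
[... 1909 characters left out ...]
448. 188.  38.  96.] [ 438. -344.  147.] [ 376. -432.    3.] [ 543. -323.  291.]
burblock 0.67 [335. 214.  12.  27.] [485.   9.  30.] [453. -17.   6.] [539.  32.  63.]
driver 0.69 [412. 213.   6.  35.] [ 447. -254.   22.] [ 416. -272.    9.] [ 546. -241.   29.]
jar 0.5 [437. 174.   7.  27.] [ 615. -376.   48.] [ 599. -385.    7.] [ 633. -371.   79.]
mandrel 0.63 [193. 202.  10.  11.] [508. 471. 125.] [503. 466.  97.] [515. 478. 142.]
hammer 0.76 [376. 240.  83.  28.] [370. -91.  23.] [ 347. -236.   10.] [425.   2.  30.]
mug 0.72 [384. 153.  31.  28.] [ 730. -209.   51.] [ 706. -245.    3.] [ 782. -168.   85.]
brush 0.95 [200. 275.  36.  22.] [304. 445.  18.] [271. 403.   8.] [337. 489.  24.]
```

```bash
python3 - <<'E'
from h import *
A=[np.load(c+"0.npz") for c in ("scene","side")]
comb=np.hstack([A[0]["im"][60:360,150:480],A[1]["im"][90:390,150:480]]); 
save("c0",cv2.resize(comb,(800,364)))
def region(W,lo,hi):
    m=np.all((W>lo)&(W<hi),-1); return W[m]
for a in A:
    W=a["W"]; P=region(W,[400,0,110],[780,250,230])
    r=cv2.minAreaRect(P[:,:2].astype(np.float32)); print("box rect",r)
    T=region(W,[400,20,125],[640,220,170])
    c=np.linalg.lstsq(np.c_[T[:,:2],np.ones(len(T))],T[:,2],rcond=None)[0]
    for _ in range(5):
        e=T[:,2]-np.c_[T[:,:2],np.ones(len(T))]@c; k=abs(e)<4
        c=np.linalg.lstsq(np.c_[T[k][:,:2],np.ones(k.sum())],T[k][:,2],rcond=None)[0]
    print("plane",c,k.sum())
    B=region(W,[400,20,168],[640,220,230]); 
    print("bar",len(B),B.mean(0),cv2.minAreaRect(B[:,:2].astype(np.float32)),B[:,2].max())
    G=region(W,[340,-460,120],[600,-290,288])
    # lit face: plane fit RANSAC
    rng=np.random.default_rng(0);best=0
    for _ in range(500):
        q=G[rng.choice(len(G),2)]; d=q[1,:2]-q[0,:2]; n=np.array([-d[1],d[0]])/(np.linalg.norm(d)+1e-9)
        s=abs((G[:,:2]-q[0,:2])@n)<3
        if s.sum()>best: best=s.sum(); S=s
    F=G[S]; m=F[:,:2].mean(0); u,s,v=np.linalg.svd(F[:,:2]-m,full_matrices=False)
    t=(F[:,:2]-m)@v[0]; print("face",len(F),len(G),m,"dir",v[0],"ends",m+np.percentile(t,0.5)*v[0],m+np.percentile(t,99.5)*v[0],np.ptp(t),F[:,2].min(),F[:,2].max())
    H=region(W,[340,-460,100],[600,-290,320]); print("panel all",cv2.minAreaRect(H[:,:2].astype(np.float32)))
E
```

```text
box rect ((573.4428100585938, 122.31513977050781), (155.5576171875, 254.82675170898438), 79.46866607666016)
plane [-1.27821799e-01  3.14625838e-02  2.10844639e+02] 2080
bar 117 [471.34701547 137.08189828 189.4156479 ] ((471.0392761230469, 141.08782958984375), (99.10985565185547, 12.03853702545166), 78.69657135009766) 198.72057407694442
face 889 1253 [ 472.72654676 -365.70563863] dir [ 0.98567625 -0.16864854] ends [ 378.78037108 -349.6315116 ] [ 551.95867991 -379.26220294] 179.23838098773803 120.12118332367484 287.97978780887615
panel all ((464.87353515625, -361.880126953125), (43.350440979003906, 180.16390991210938), 80.02947235107422)
box rect ((574.1196899414062, 123.54194641113281), (150.81590270996094, 258.9823913574219), 79.01011657714844)
plane [-1.22393155e-01  2.74549779e-02  2.08831569e+02] 1403
bar 128 [469.76221608 143.58615129 189.33446675] ((470.1878356933594, 144.3702392578125), (98.38451385498047, 13.673316955566406), 79.60436248779297) 197.42820977872248
face 722 1039 [ 456.18553498 -335.60034739] dir [-0.98587062  0.16750856] ends [ 553.47988714 -352.13155996] [ 376.84695257 -322.11998659] 184.12139504195676 121.08260673409468 287.96854295916137
panel all ((464.43011474609375, -348.8226318359375), (28.353538513183594, 185.86297607421875), 79.95357513427734)
```

View pics/c0.png

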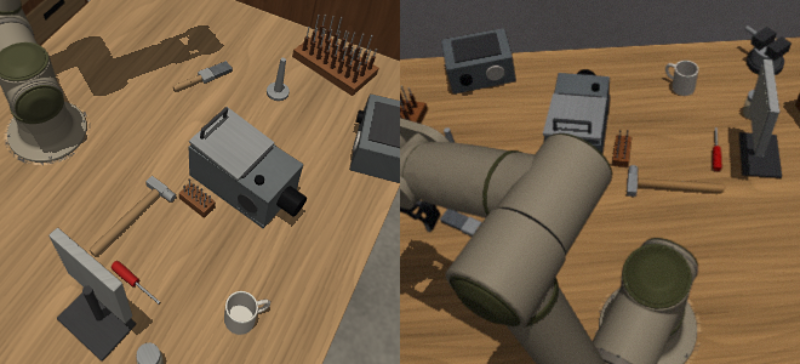

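The scene view shows the extractor with its bar handle (about 215,122 in the crop). The panel's back faces this camera, so its lit face shows in the side view (about 765,110). The driver lies in front of it. Next I'll compute the moves.

```bash
cat >> h.py <<'E'
bx=np.array([.982,-.187,0]); hinge=np.array([608.1,116.4,130.]); org=np.array([527.6,131.7,0])
def bar(th): a=th+.282; return hinge-151*np.cos(a)*bx+[0,0,151*np.sin(a)]
def rel(targets,yaws,p=None,q=None):
    s=readout.sense(); p=s["eef_pos"] if p is None else p
    Rm=R.from_quat(s["ee_rot"],scalar_first=True).as_matrix()
    y0=np.degrees(np.arctan2(Rm[1,1],Rm[0,1]))
    print("t",round(s["time_s"],2),"pos",np.round(p,1),"yaw",round(y0,1),"tilt z",np.round(Rm[:,2],3),"F",np.round(s["force"],1),"grip",round(s["grip_width"],3),"q6",round(s["joints"][5],2))
    for t,yw in zip(targets,yaws):
        print(np.round(Rm.T@(np.array(t)-p)/10,2),"twist",round(-((yw-y0+180)%360-180),1))
E
python3 - <<'E'
from h import *
b=bar(.12);print(b)
rel([[b[0],b[1],260],[b[0],b[1],172]],[-10.8]*2)
E
```

```text
[471.63899422 142.38595527 189.08021232]
t 1.2 pos [172.  496.  231.3] yaw 70.9 tilt z [ 0.  0. -1.] F [ 0.7 -0.4  0.3] grip 1.0 q6 -0.22
[-39.89 -23.6   -2.87] twist 81.7
[-39.89 -23.6    5.93] twist 81.7
```

Emit:
step_arm --plan "-4 -2.4 -2.9 8 60; -8 -4.7 -2.9 16 60; -12 -7.1 -2.9 24 60; -16 -9.4 -2.9 32 60; -20 -11.8 -2.9 41 60; -24 -14.2 -2.9 49 60; -28 -16.6 -2.9 57 60; -32 -19 -2.9 65 60; -36 -21.4 -2.9 73 60; -39.9 -23.6 -2.9 81.7 60" --grip_force 25

```text
time_s: 2.2
eef_pos: [472.7, 140.5, 260.5]
ee_rot: [0.0, 0.772, 0.636, 0.0]
force: [1.8, 1.1, -0.3]
grip_width: 0.598
```

Emit:
step_arm --plan "0 0 0 0 60; 0 0 0 0 60; 0 0 0 0 60"

```text
time_s: 2.5
eef_pos: [471.1, 143.0, 260.4]
ee_rot: [-0.0, 0.769, 0.639, 0.0]
force: [-1.2, 0.6, -0.9]
grip_width: 0.595
```

```bash
python3 - <<'E'
from h import *
b=bar(.12)
rel([[b[0],b[1],172]],[-10.8])
im,d,i,W=shot("wrist"); save("w1",im)
for n in "wrist",:
  m=np.all((W>[420,80,176])&(W<[520,200,200]),-1); P=W[m]; print(len(P))
  if len(P): print(P.mean(0),cv2.minAreaRect(P[:,:2].astype(np.float32)),P[:,2].max())
E
```

```text
t 2.5 pos [471.1 143.  260.4] yaw -10.6 tilt z [-0.  0. -1.] F [-1.2  0.6 -0.9] grip 0.595 q6 0.24
[-0.06  0.06  8.84] twist 0.2
2280
[473.04367727 147.78791548 193.31286912] ((471.73956298828125, 143.31222534179688), (99.21463012695312, 11.249364852905273), 79.0518798828125) 196.68495887277493
```

View pics/w1.png

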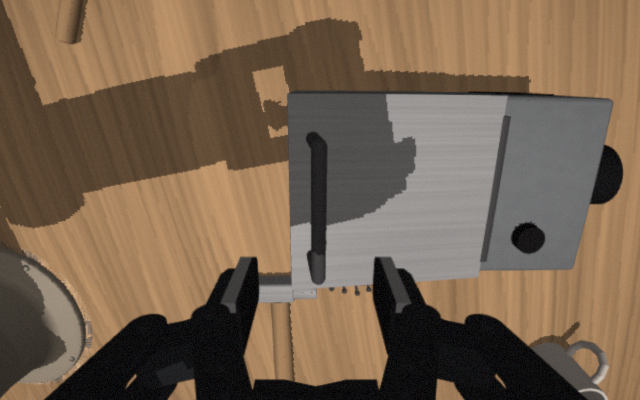

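Bar centre is at (471.7, 143.3), near pixel (318, 205) and between the fingers, which matches the estimate. Descend and grip.

Emit:
step_arm --plan "0 0 4.5 0 60; 0 0 8.7 0 60; 0 0 8.7 0 60; 0 0 8.7 0 0; 0 0 8.7 0 0; 0 0 8.7 0 0; 0 0 8.7 0 0; 0 0 8.7 0 0" --grip_force 25

```text
time_s: 3.35
eef_pos: [472.3, 142.6, 174.1]
ee_rot: [0.0, 0.77, 0.638, 0.001]
force: [4.2, 2.4, -1.4]
grip_width: 0.104
```

```bash
python3 - <<'E'
from h import *
p=readout.sense()["eef_pos"]; b0=bar(.12)
T=[.2,.3,.4,.5,.6,.7,.8,.9,1,1.1,1.2,1.3,1.4,1.5,1.6]
rel([p+bar(t)-b0 for t in T],[-10.6]*len(T))
E
```

```text
t 3.35 pos [472.3 142.6 174.1] yaw -10.7 tilt z [ 0.002  0.001 -1.   ] F [ 4.2  2.4 -1.4] grip 0.104 q6 0.24
[ 0.    0.52 -1.09] twist -0.1
[ 0.    1.29 -2.39] twist -0.1
[ 0.    2.18 -3.61] twist -0.1
[ 0.    3.19 -4.73] twist -0.1
[ 0.    4.31 -5.74] twist -0.1
[ 0.    5.52 -6.64] twist -0.1
[ 0.    6.82 -7.41] twist -0.1
[ 0.    8.19 -8.05] twist -0.1
[ 0.    9.61 -8.55] twist -0.1
[-0.   11.08 -8.9 ] twist -0.1
[-0.   12.57 -9.11] twist -0.1
[-0.   14.08 -9.16] twist -0.1
[-0.   15.59 -9.07] twist -0.1
[-1.000e-02  1.707e+01 -8.820e+00] twist -0.1
[-1.000e-02  1.853e+01 -8.430e+00] twist -0.1
```

Gripped (0.104 × 85 ≈ 9 mm). First part of the arc.

Emit:
step_arm --plan "0 0.5 -1.1 0 0; 0 1.3 -2.4 0 0; 0 2.2 -3.6 0 0; 0 3.2 -4.7 0 0; 0 4.3 -5.7 0 0; 0 5.5 -6.6 0 0; 0 5.5 -6.6 0 0"

```text
time_s: 4.05
eef_pos: [525.3, 132.6, 242.3]
ee_rot: [-0.001, 0.77, 0.638, 0.0]
force: [-13.8, 2.4, 19.6]
grip_width: 0.105
```

```bash
python3 - <<'E'
from h import *
p0=np.array([472.3,142.6,174.1]); b0=bar(.12)
T=[.7,.8,.9,1,1.1,1.2,1.3,1.4,1.5,1.6]
rel([p0+bar(t)-b0 for t in T],[-10.7]*len(T))
E
```

```text
t 4.05 pos [525.3 132.6 242.3] yaw -10.7 tilt z [-0.001  0.001 -1.   ] F [-13.8   2.4  19.6] grip 0.105 q6 0.22
[-0.01  0.12  0.17] twist 0.0
[-0.01  1.41 -0.61] twist 0.0
[-0.01  2.78 -1.25] twist 0.0
[-0.01  4.2  -1.75] twist 0.0
[-0.01  5.66 -2.11] twist 0.0
[-0.01  7.16 -2.32] twist 0.0
[-0.02  8.67 -2.38] twist 0.0
[-0.02 10.17 -2.29] twist 0.0
[-0.02 11.66 -2.05] twist 0.0
[-0.02 13.12 -1.66] twist 0.0
```

Emit:
step_arm --plan "0 1.2 -1 0 0; 0 2.6 -1.6 0 0; 0 4 -2.1 0 0; 0 5.5 -2.5 0 0; 0 7 -2.7 0 0; 0 8.5 -2.8 0 0; 0 10.1 -2.7 0 0; 0 11.6 -2.5 0 0; 0 11.6 -2.5 0 0; 0 11.6 -2.5 0 0"

```text
time_s: 5.05
eef_pos: [639.8, 110.6, 264.4]
ee_rot: [0.0, 0.77, 0.638, 0.0]
force: [2.1, 2.1, 0.4]
grip_width: 0.102
```

```bash
python3 - <<'E'
from h import *
rel([],[])
im,d,i,W=shot("side"); save("s2",cv2.resize(im[80:280,200:480],(800,571)))
P=W[np.all((W>[450,0,170])&(W<[700,250,330]),-1)]; print(len(P))
E
```

```text
t 5.05 pos [639.8 110.6 264.4] yaw -10.7 tilt z [ 0.  0. -1.] F [2.1 2.1 0.4] grip 0.102 q6 0.18
0
```

View pics/s2.png

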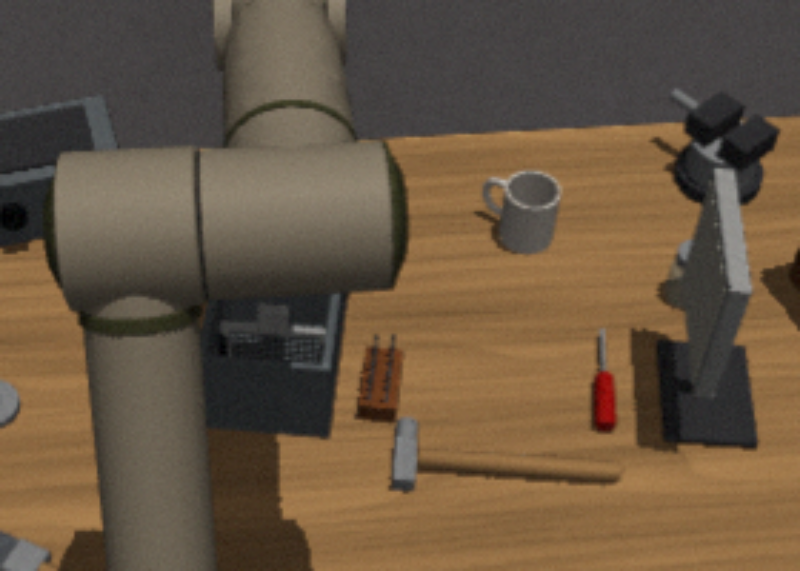

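The flap stands open and the plate's tab shows at about (272, 318) in the chamber. I'll take the flap a bit further back, then release and rise.

Emit:
step_arm --plan "0 1.4 0.3 0 0; 0 2.5 0.7 0 0; 0 3.5 1.1 0 0; 0 3.5 1.1 0 0; 0 3.5 1.1 0 22; 0 3.5 1.1 0 22; 0 3.5 1.1 0 22; 0 3.5 1.1 0 22"

```text
time_s: 5.9
eef_pos: [673.8, 104.0, 253.6]
ee_rot: [0.0, 0.77, 0.638, -0.0]
force: [0.1, -0.9, 0.2]
grip_width: 0.22
```

Emit:
step_arm --plan "0 0 -3 0 22; 0 0 -6 0 22; 0 0 -9 0 22; 0 0 -11 0 22; 0 0 -11 0 22"

```text
time_s: 6.4
eef_pos: [674.4, 104.0, 366.4]
ee_rot: [0.002, 0.77, 0.638, 0.002]
force: [-0.7, -0.9, -0.4]
grip_width: 0.224
```

```bash
python3 - <<'E'
from h import *
rel([org+[-150,28,0]+np.array([0,0,370])],[-10.7])
E
```

```text
t 6.4 pos [674.4 104.  366.4] yaw -10.7 tilt z [ 0.006 -0.    -1.   ] F [-0.7 -0.9 -0.4] grip 0.224 q6 0.17
[ -0.05 -30.19  -0.53] twist -0.0
```

Emit:
step_arm --plan "0 -4.5 0 0 22; 0 -9 0 0 40; 0 -13 0 0 60; 0 -16 0 0 60; 0 -19 0 0 60; 0 -19 0 0 60; 0 -19 0 0 60"

```text
time_s: 7.1
eef_pos: [487.0, 139.3, 362.7]
ee_rot: [-0.0, 0.77, 0.638, -0.0]
force: [0.5, -0.5, 0.8]
grip_width: 0.598
```

```bash
python3 - <<'E'
from h import *
rel([],[])
im,d,i,W=shot("wrist"); save("w3",im)
by=np.array([.187,.982,0])
for t in ["plate_tab","plate","baffle","flap"]:
    for r in spotter.regions_of("wrist",t)[:2]:
        P=W[r["pixels"]]; P=P[~np.isnan(P[:,0])]
        Q=np.c_[(P-org)@bx,(P-org)@by,P[:,2]]
        print(t,round(r["conf"],2),np.round(r["extent"]),np.round(np.median(Q,0)),np.round(np.percentile(Q,3,axis=0)),np.round(np.percentile(Q,97,axis=0)))
Q=np.dstack([(W-org)@bx,(W-org)@by,W[...,2]])
m=np.all((Q>[-70,-60,105])&(Q<[60,60,126]),-1); 
P=W[m]; print(len(P),np.median(Q[m],0),cv2.minAreaRect(P[:,:2].astype(np.float32)))
E
```

```text
t 7.1 pos [487.  139.3 362.7] yaw -10.7 tilt z [-0. -0. -1.] F [ 0.5 -0.5  0.8] grip 0.598 q6 0.23
plate_tab 0.75 [361. 152.  18. 109.] [ 9.  4. 88.] [  5. -57.  20.] [ 15.  58. 124.]
plate 0.92 [358. 155.  15. 105.] [10.  5. 88.] [  5. -58.  15.] [ 16.  58. 124.]
baffle 0.69 [322. 148.  12.  94.] [-34.   2.  58.] [-37. -55.  56.] [-30.  58.  60.]
flap 0.77 [509. 199. 170. 218.] [103.   9. 251.] [ 84. -68. 141.] [146.  72. 290.]
flap 0.47 [362. 154.  21. 105.] [10.  5. 88.] [  5. -58.  18.] [ 16.  58. 124.]
425 [  9.79570354   1.86412691 122.85002668] ((538.2908935546875, 130.49856567382812), (35.629390716552734, 12.231356620788574), 79.1958236694336)
```

View pics/w3.png

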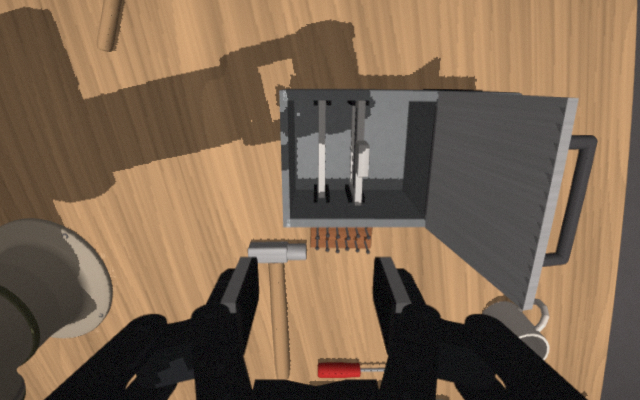

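The plate is in the +10 slot, with its tab at (362, 160) px, i.e. (538.3, 130.5) mm. The baffle is in the front slot and the flap stands wide open. Moving over the tab.

```bash
python3 - <<'E'
from h import *
rel([[538.3,130.5,190],[538.3,130.5,90.5]],[-10.8]*2)
E
```

```text
t 7.35 pos [488.  139.1 362.6] yaw -10.7 tilt z [-0.001 -0.    -1.   ] F [ 0.3 -0.5  0.2] grip 0.601 q6 0.23
[ 0.1   5.12 17.26] twist 0.1
[ 0.1   5.13 27.21] twist 0.1
```

Emit:
step_arm --plan "0.1 3 0 0 50; 0.1 5.1 3 0 50; 0.1 5.1 7 0 50; 0.1 5.1 11 0 50; 0.1 5.1 15 0 50; 0.1 5.1 17.3 0 50; 0.1 5.1 17.3 0 50; 0.1 5.1 17.3 0 50"

```text
time_s: 8.15
eef_pos: [538.3, 130.7, 191.0]
ee_rot: [0.0, 0.77, 0.638, 0.0]
force: [-1.1, -0.4, 0.3]
grip_width: 0.498
```

```bash
python3 - <<'E'
from h import *
rel([[538.3,130.5,90.5]],[-10.8])
im,d,i,W=shot("wrist")
by=np.array([.187,.982,0])
Q=np.dstack([(W-org)@bx,(W-org)@by,W[...,2]])
m=np.all((Q>[-20,-30,105])&(Q<[40,40,126]),-1); 
P=W[m]; print(len(P),np.median(Q[m],0),cv2.minAreaRect(P[:,:2].astype(np.float32)))
E
```

```text
t 8.15 pos [538.3 130.7 191. ] yaw -10.7 tilt z [ 0.001  0.    -1.   ] F [-1.1 -0.4  0.3] grip 0.498 q6 0.21
[-0.02 -0.   10.05] twist 0.1
1094 [ 10.41282626   4.08684294 122.88772274] ((538.1238403320312, 130.34475708007812), (36.23963928222656, 11.965292930603027), 78.87532806396484)
```

Aligned within 1 mm. Descend, grip, and lift a little.

Emit:
step_arm --plan "0 0 4 0 50; 0 0 7.5 0 50; 0 0 10 0 50; 0 0 10 0 50; 0 0 10 0 0; 0 0 10 0 0; 0 0 10 0 0; 0 0 10 0 0; 0 0 10 0 0; 0 0 10 0 0" --grip_force 45

```text
time_s: 9.2
eef_pos: [539.0, 130.9, 92.6]
ee_rot: [0.001, 0.77, 0.638, 0.002]
force: [-0.6, 0.1, 7.5]
grip_width: 0.132
```

Emit:
step_arm --plan "0 0 -1 0 0; 0 0 -2 0 0; 0 0 -3 0 0; 0 0 -3 0 0"

```text
time_s: 9.6
eef_pos: [538.5, 130.9, 122.2]
ee_rot: [0.001, 0.77, 0.638, 0.001]
force: [-0.6, 0.7, -1.8]
grip_width: 0.128
```

Emit:
step_arm --plan "0 0 -2.5 0 0; 0 0 -5 0 0; 0 0 -7.5 0 0; 0 0 -10 0 0; 0 0 -12.5 0 0; 0 0 -14 0 0; 0 0 -14 0 0; 0 0 -14 0 0; 0 0 -14 0 0; 0 0 -14 0 0"

```text
time_s: 10.6
eef_pos: [537.4, 130.8, 259.3]
ee_rot: [-0.001, 0.77, 0.638, -0.001]
force: [-0.1, 0.3, -2.4]
grip_width: 0.133
```

```bash
python3 - <<'E'
from h import *
n=np.array([.1675,.9858,0]); pm=np.array([467,-339,0.])
rel([[538,60,262],[500,-100,262],pm+n*150+[0,0,262],pm+n*85+[0,0,245]],[-10.7,-60,-99.6,-99.6])
im,d,i,W=shot("side")
for t in ["panel"]:
    for r in spotter.regions_of("side",t)[:2]: print(r["conf"],r["extent"])
# plate lower edge, via scene
im,d,i,W=shot("scene"); save("sc4",cv2.resize(im[60:300,180:480],(750,600)))
for r in spotter.regions_of("scene","plate")[:2]:
    P=W[r["pixels"]];P=P[~np.isnan(P[:,0])]; print(r["conf"],np.round(r["extent"]),np.percentile(P,[2,50,98],axis=0).round())
E
```

```text
t 10.6 pos [537.4 130.8 259.3] yaw -10.7 tilt z [-0.002 -0.    -1.   ] F [-0.1  0.3 -2.4] grip 0.133 q6 0.21
[-6.95  1.38 -0.27] twist -0.0
[-23.38   0.62  -0.27] twist 49.3
[-32.48   1.54  -0.27] twist 88.9
[-38.97   1.67   1.44] twist 88.9
0.95 [447.5, 188.0, 38.0, 94.2]
0.54 [412.5, 213.1, 7.8, 34.1]
0.73 [346. 166.  29.  34.] [[472.  67.  31.]
 [533. 117. 210.]
 [550. 212. 290.]]
0.36 [259. 236.  71.  65.] [[ 346. -250.   -1.]
 [ 377. -100.   23.]
 [ 438.    6.   30.]]
```

View pics/sc4.png

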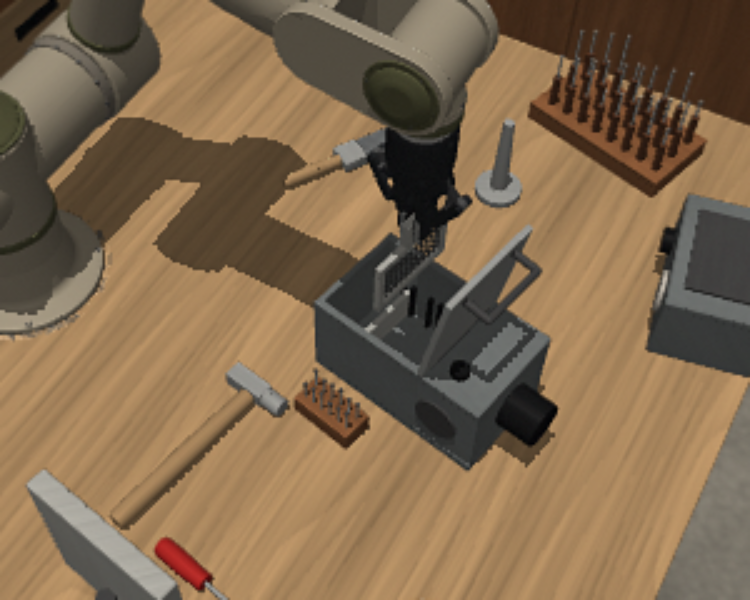

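The plate is held at the tab clear of the chamber, the baffle is in place and the flap is open. Transport to the panel.

Emit:
step_arm --plan "-2.5 0.5 -0.3 0 0; -5.5 1 -0.3 0 0; -8.5 1.3 -0.3 5 0; -11.5 1.2 -0.3 12 0; -14 1 -0.3 19 0; -16.5 0.8 -0.3 26 0; -19 0.7 -0.3 33 0; -21.5 0.6 -0.3 41 0; -23.4 0.6 -0.3 49 0; -23.4 0.6 -0.3 49 0"

```text
time_s: 11.8
eef_pos: [499.7, -101.9, 263.2]
ee_rot: [0.0, 0.966, 0.259, -0.0]
force: [1.0, 0.6, -1.7]
grip_width: 0.133
```

```bash
python3 - <<'E'
from h import *
n=np.array([.1675,.9858,0]); pm=np.array([467,-339,0.])
rel([pm+n*150+[0,0,262],pm+n*85+[0,0,245]],[-99.6,-99.6])
E
```

```text
t 11.8 pos [ 499.7 -101.9  263.2] yaw -60.0 tilt z [-0. -0. -1.] F [ 1.   0.6 -1.7] grip 0.133 q6 0.62
[-5.12  7.35  0.12] twist 39.6
[-9.27 12.35  1.83] twist 39.6
```

Emit:
step_arm --plan "-1 1.5 0.1 7 0; -2 3 0.1 14 0; -3 4.5 0.1 21 0; -4 6 0.1 28 0; -4.6 6.8 0.1 34 0; -5.1 7.3 0.1 39.6 0; -5.1 7.3 0.1 39.6 0; -5.1 7.3 0.1 39.6 0; -5.1 7.3 0.1 39.6 0"

```text
time_s: 12.7
eef_pos: [493.0, -188.2, 262.3]
ee_rot: [-0.0, 0.997, -0.079, 0.0]
force: [-0.1, -0.3, -2.8]
grip_width: 0.133
```

```bash
cat > chk.py <<'E'
from h import *
n=np.array([.1675,.9858,0]); e=np.array([.9858,-.1675,0]); pm=np.array([467,-339,200.])
s=readout.sense(); p=s["eef_pos"]
rel([pm+n*85+[0,0,45]],[-99.6])
for c in ["side","scene","wrist"]:
    im,d,i,W=shot(c)
    if c!="wrist": save("k%d_%s"%(s["time_s"]*10,c),im)
    # panel frame coordinates; a = out of face, b along, z
    Q=np.dstack([(W-pm)@n,(W-pm)@e,W[...,2]])
    g=(p-pm)@n
    m=np.all((Q>[g-30,-75,110])&(Q<[g+30,95,240]),-1)&(Q[...,2]<p[2]-5)
    P=Q[m]
    if len(P)>30:
        c1=np.linalg.lstsq(np.c_[P[:,1:],np.ones(len(P))],P[:,0],rcond=None)[0]
        print(c,len(P),"med",np.round(np.median(P,0),1),"lo/hi",np.round(np.percentile(P,[1,99],axis=0),1).tolist(),"slopes b,z",np.round(c1[:2],3))
    m=np.all((Q>[-45,-110,120])&(Q<[15,110,300]),-1); P=Q[m]
    if len(P)>30: print("  panel",len(P),np.round(np.percentile(P,[1,50,99],axis=0),1).tolist())
E
python3 chk.py
```

```text
t 12.7 pos [ 493.  -188.2  262.3] yaw -99.1 tilt z [ 0.  0. -1.] F [-0.1 -0.3 -2.8] grip 0.133 q6 1.14
[-0.1   6.8   1.73] twist 0.5
side 113 med [154.3 -23.  198.3] lo/hi [[149.0, -65.7, 180.5], [157.8, 54.5, 237.7]] slopes b,z [ 0.015 -0.038]
  panel 1290 [[-22.0, -91.6, 123.2], [0.4, -30.5, 240.4], [3.6, 86.6, 293.0]]
scene 294 med [151.5  13.8 198.1] lo/hi [[147.6, -57.9, 179.1], [156.7, 60.9, 238.2]] slopes b,z [0.003 0.042]
  panel 1896 [[-42.0, -85.8, 122.7], [-24.7, 13.7, 260.8], [-2.6, 90.5, 293.5]]
wrist 157 med [153.7  61.5 216.9] lo/hi [[149.5, 61.4, 185.1], [157.4, 61.7, 239.6]] slopes b,z [-8.119e+00  5.000e-03]
  panel 42126 [[-2.4, -84.4, 124.4], [-0.1, 1.0, 217.6], [1.3, 88.9, 280.0]]
```

Plate and panel are square to each other: face plane offset is about 0 and its centre is within 2 mm. Final approach, gently.

Emit:
step_arm --plan "0 1.2 0.4 0.5 0; -0.1 2.4 0.8 0.5 0; -0.1 3.6 1.2 0.5 0; -0.1 4.8 1.6 0.5 0; -0.1 5.8 1.8 0.5 0; -0.1 6.5 1.8 0.5 0; -0.1 6.9 1.8 0.5 0; -0.1 6.9 1.8 0.5 0; -0.1 6.9 1.8 0.5 0; -0.1 6.9 1.8 0.5 0"

```text
time_s: 13.85
eef_pos: [480.8, -256.5, 244.5]
ee_rot: [0.0, 0.996, -0.085, 0.0]
force: [0.2, 0.3, -1.7]
grip_width: 0.128
```

```bash
python3 chk.py; python3 - <<'E'
from h import *
import glob
s=sorted(glob.glob("pics/k*_side.png"))[-1]
a=cv2.imread(s)[80:280,250:520]; b=cv2.imread(s.replace("side","scene"))[150:400,150:420]
cv2.imwrite("pics/fin.png",np.vstack([cv2.resize(np.hstack([a,b[:200]]),(800,296))]))
E
```

```text
t 13.85 pos [ 480.8 -256.5  244.5] yaw -99.8 tilt z [ 0. -0. -1.] F [ 0.2  0.3 -1.7] grip 0.128 q6 1.04
[ 0.02 -0.14 -0.05] twist -0.2
side 182 med [ 84.6 -27.2 189.8] lo/hi [[79.8, -67.5, 162.7], [88.2, 53.4, 239.3]] slopes b,z [ 0.001 -0.027]
  panel 1278 [[-22.0, -92.4, 123.4], [0.4, -32.1, 239.5], [3.5, 86.0, 293.1]]
scene 309 med [ 82.   23.8 189.6] lo/hi [[78.2, -55.2, 163.1], [87.1, 60.9, 239.1]] slopes b,z [-0.002  0.007]
  panel 1901 [[-41.7, -85.3, 123.9], [-24.6, 13.4, 261.1], [-2.7, 90.6, 293.6]]
wrist 881 med [ 83.8  45.8 239. ] lo/hi [[79.7, -63.6, 169.3], [87.6, 61.1, 239.5]] slopes b,z [-0.005 -0.001]
  panel 64676 [[-21.3, -62.7, 128.2], [-0.7, 32.0, 265.6], [0.7, 89.6, 291.8]]
```

View pics/fin.png

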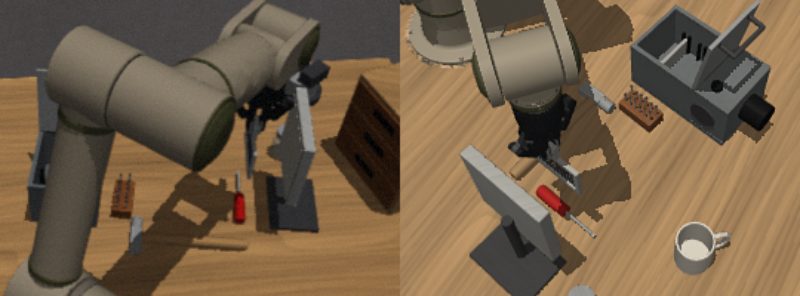

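The plate stands parallel to the panel: 84 mm off the face, lower edge at 163 mm so the mesh centre is near 200 mm, and sideways offset about 1 mm. The flap is open and the bystanders are in place. Settle and hand in.

Emit:
step_arm --plan "0 0 0 0 0; 0 0 0 0 0; 0 0 0 0 0; 0 0 0 0 0; 0 0 0 0 0"

```text
time_s: 14.5
eef_pos: [480.7, -256.9, 244.3]
ee_rot: [0.0, 0.996, -0.086, 0.0]
force: [-0.0, -0.2, -2.1]
grip_width: 0.137
```

```bash
python3 -c "
from h import *
rel([],[]); print(workorder.finish_job())"
```

```text
t 14.5 pos [ 480.7 -256.9  244.3] yaw -99.8 tilt z [ 0. -0. -1.] F [-0.  -0.2 -2.1] grip 0.137 q6 1.04
the job is handed in; nothing more can be done
None
```

The job is handed in at 14.5 s, with the arm still holding the filter plate in front of the light panel. `finish_job()` gave no verdict.

**What I did:** I lifted the flap by its bar to a planned 1.75 rad and let go. I drew the filter plate out of the rear slot (x = +10 mm) by its tab, then carried it to the panel.

**Last checks:**

| Check | Measured | Allowed |
|---|---|---|
| Distance from the lit face | about 84 mm | 40–130 mm |
| Sideways offset of the mesh centre | about 1–3 mm | 30 mm |
| Height of the mesh centre | about 200 mm | 170–230 mm |
| Squareness to the face | within about 0.01 rad | 0.22 rad |
| Tilt from vertical | within about 0.03 rad | 0.22 rad |

- **Grip and steadiness:** the fingers were still closed on the tab, the wrist force was about 2 N (the plate's weight), and the arm was at rest.
- **Rest of the bench:** in the last picture the flap was open, the baffle was in its slot, and the visible things looked undisturbed. I judged these by eye; I did not measure shifts or the flap angle.

No final check failed. While the flap was going up, the wrist force reached about 24 N because my arc was slightly tight. I corrected the arc and it dropped to about 3 N.

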